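# Spring-check the red doll and count it

## Robot

A 7-joint arm with a two-finger parallel gripper is mounted at the origin on the work surface. World frame = base frame: x ahead of the robot, y to its left, z up, the work surface at z = 0. Lengths are in m, angles in rad, forces in N, time in s.
With the tool pointing down it reaches from about 0.4 to 0.9 m from the base axis. Payload 5.6 kg.
Tool frame: the origin (TCP) lies midway between the tips of the shut fingers; the grasp point (between the pads) lies 19 mm behind it; z points along the fingers, y is the line along which they close (so a half turn about z gives the same grasp; the last joint's range is limited). The gripper opens to 92 mm and grips with 3 to 60 N. Pads are 20 mm wide; open, the fingers measure 128 mm over their backs; the gripper's body (75 mm by 189 mm) begins 69 mm behind the grasp point.
Start: joints at [-1.373, 0.468, -0.012, 1.603, 0.006, 1.071, -0.056], TCP at [0.155, 0.631, 0.215] pointing down, gripper open.
Joint ranges: [-2.53, 2.53], [-0.31, 2.02], [-1.57, 1.55], [0.28, 2.44], [-1.29, 4.43], [0.15, 1.84], [-2.92, 2.92]. Speed limits (rad/s): [2.57, 2.57, 3.14, 3.14, 3.14, 3.14, 3.14].

## Interface

Orientations are given as a 3x3 rotation matrix whose columns are the frame's x, y, z axes.
In Python, from station import env, effector, solver, viewer, workorder, search_frame, tip_of gives the robot as it stands. Calls block until the motion is done:
- env.reach(position, orientation): joint-space move of the TCP to a pose.
- env.movel(position, frame=None, rate=0.15): straight line of the TCP; frame=None keeps the orientation; rate is the mean speed in m/s.
- env.goto_joints(angles): joint-space move.
- effector.release() and effector.grasp(squeeze=None): open the fingers fully, or close them until they stop; squeeze is the grip in N (None keeps the last).
- env.pause(seconds).
- solver.inverse_kinematics(position, orientation): joint angles nearest the present ones, or None.
- env.sense(): the state.
- viewer.read_camera(name): name is "side" or "top" or "wrist"; returns (picture, depth): 480x640x3 uint8, red, green, blue; 480x640 float32, m along the optical axis (not along the pixel's ray), 0 where there is no reading.
- viewer.camera_info(name): a dict with "intrinsics" (3x3 intrinsics, pixels), "eye" and "rotation" of the camera in the world; the wrist camera has in their place "T_tool_cam" (4x4, takes a point from camera to tool coordinates, whose origin is the TCP and whose axes are the flange's). Camera axes: x right, y up, looking along -z (the intrinsics and any distortion apply to the point x, -y, -z); pixel columns grow to the right and rows downward; lengths in m; the calibration is good to about 2 mm. A picture is of the moment at which its call begins: read the wrist's pose just before it. camera_info takes no time and is no camera call.
A pose or a line that the arm cannot do raises env.PlanningError and nothing moves.
- workorder.finish_job(): hands the job in; it is judged then, once.
Trained networks look in the newest picture that a camera, given by its name, has taken for a name from the list of things; names that differ only in an ending like _2 or _b are one class to them, and where a whole thing is asked for, a point or a joint stands for the part that bears it (a point fixed in the world has none). Each returns a list of dicts, best first, with "score" (0 to 1); they miss things now and then, are a little off and sometimes report something else, mostly with a low value. They report only what shows in the picture. A call takes as long as a camera call. They do not tell look-alikes from the thing itself.
- search_frame(camera, name): "at" ([x, y, z] in m, in world coordinates, good to about 4 mm: the middle of the surface that is visible of it).
- tip_of(camera, name): "at" ([x, y, z] in m, in world coordinates, good to about 4 mm: a listed point, or the origin of a listed thing).
The state is a dict: "t": time; "joint_positions": joint angles; "joint_velocities": joint speeds; "tau": joint torques, N m; "ee_pos": TCP position; "tcp_rot": TCP orientation; "wrist_force": force on the tool from outside, world axes, zero at the start; "moment": the same for the moment, N m; "gripper_width": finger opening in m; "grasp_force": force on a finger pad.
Only numpy, scipy, OpenCV 4.12 (cv2) and the standard library are available. Lean on these libraries where they do the work, as an engineer would, in place of code of your own. Each camera call takes 0.05 s, during which the arm holds its last target. There are 200 camera calls.

## Task

Check the spring neck of the red doll on the inspection board: with the fingertips press its head lightly part of the way down, never to its stop, and let it spring back up; then press the green button of the tally counter fully down to count the doll, let it spring back, and withdraw. Nothing is to be gripped or lifted: the red doll stays standing where it is, and do not touch the other dolls, press the orange button or disturb the jar, the bowl and the turning tool.

Things in the scene. Friction and masses are not known exactly. Their poses are not given: they have to be found in the camera images.
- red_doll: red-lacquered turned wooden doll, loose, 0.2 kg, 124 mm tall, 56 mm across at the foot, upright on the plywood board. Origin: centre of its underside, z up. Body 66 mm tall; above it a spring neck carries a round wooden head (36 mm) under a hat in the doll's colour, 37 mm across with a nearly flat crown
- board: fixed plywood inspection board, 140 x 440 x 16 mm, lying on the table; origin at the centre of its underside, y along its length. Four dolls stand on it in a row about 110 mm apart, in any order of colours
- red_top (a point): centre of the crown of the red doll's hat, on its top face (124 mm above the doll's underside at rest); moves down with the head
- red_head (a joint): how far the red doll's head is pressed down towards its body, in m: 0 at rest (fully up), 0.014 at its hard stop. The spring needs about 0.7 N to begin to move, then 0.5 N more per mm (about 3.5 N at 6 mm, 7.5 N at the stop), and returns the head by itself
- yellow_doll: the yellow doll, same shape, size and spring head as the red one; to be left alone. Origin at the centre of its underside
- yellow_head (a joint): how far the yellow doll's head is pressed down, in m (0 at rest, 0.014 at the stop)
- green_doll: the green doll, same shape, size and spring head as the red one; to be left alone. Origin at the centre of its underside
- green_head (a joint): how far the green doll's head is pressed down, in m (0 at rest, 0.014 at the stop)
- blue_doll: the blue doll, same shape, size and spring head as the red one; to be left alone. Origin at the centre of its underside
- blue_head (a joint): how far the blue doll's head is pressed down, in m (0 at rest, 0.014 at the stop)
- pass_counter: bench tally counter with the green button, a fixed grey box 70 x 60 x 36 mm with one round 28 mm push button in a black housing on top; this is the one to press. Origin at the centre of its underside, z up. The two counters stand left of the board, one nearer the robot, in either order
- pass_button_top (a point): centre of the top face of the green button; moves down with it
- pass_button (a joint): how far the green button is pressed, in m: 0 released, 0.006 fully down, which takes about 5 N; springs back by itself
- reject_counter: bench tally counter with the orange button, a fixed grey box 70 x 60 x 36 mm with one round 28 mm push button in a black housing on top; same build as the green one, to be left alone. Origin at the centre of its underside, z up. The two counters stand left of the board, one nearer the robot, in either order
- reject_button_top (a point): centre of the top face of the orange button; moves down with it
- reject_button (a joint): how far the orange button is pressed, in m: 0 released, 0.006 fully down, which takes about 5 N; springs back by itself
- jar: amber lacquer jar with a brass cap, 66 mm across, 85 mm tall, loose, at the back of the table; origin at the centre of its underside
- bowl: turned wooden bowl, 110 mm across, 45 mm tall, loose, at the back; origin at the centre of its underside
- gouge: turning tool with a dark wooden handle, 220 mm long, lying loose at the back
Things that resemble listed ones, but are neither listed nor needed, are in the scene too. What is shaped like the pass_counter but pink is not meant.

How it is judged:
By the outcome, as a careful person would: the job done as asked, in the order asked, and still so for the second after the job is handed in, with the robot touching nothing.
It also fails if it takes over 43 s, if anything falls off the work surface, if the arm or the gripper's body presses on something with over 40 N, if the wrist force passes 120 N, or if a joint passes its speed limit or range.

## Working session

There is one attempt and no reset: what is moved stays moved. The work goes in short steps, each a Python script; the robot and the scene stay as the last script left them, time stands still between calls to the robot, and variables do not carry over. Pictures are saved under pics/ and viewed, at most 10 in all, crops included, and the job is handed in when it is done.

```bash
mkdir -p pics
python3 - <<'E'
from station import *
import cv2,numpy as np
for c in ("top","side"):
    p,d=viewer.read_camera(c); cv2.imwrite(f"pics/{c}0.png",p[:,:,::-1]); np.save(f"pics/{c}d.npy",d)
    for n in ("red_top","red_doll","pass_button_top","reject_button_top","yellow_doll","blue_doll","green_doll","board"):
        print(c,n,[(np.round(r["at"],3).tolist(),round(r["score"],2)) for r in tip_of(c,n)[:3]])
i=viewer.camera_info("top");print(i,env.sense()["t"],env.sense()["wrist_force"],env.sense()["tcp_rot"])
E
```

```text
top red_top [([0.537, -0.138, 0.141], 0.75)]
top red_doll [([0.536, -0.134, 0.015], 0.83), ([0.429, 0.315, 0.058], 0.75), ([0.752, -0.19, -0.004], 0.65)]
top pass_button_top [([0.679, 0.411, 0.059], 0.54), ([0.439, 0.473, 0.058], 0.45), ([0.604, 0.281, 0.054], 0.43)]
top reject_button_top [([0.427, 0.316, 0.057], 0.44)]
top yellow_doll [([0.477, 0.072, 0.013], 0.58), ([0.432, 0.319, -0.004], 0.18)]
top blue_doll [([0.559, -0.256, 0.017], 0.97)]
top green_doll [([0.512, -0.042, 0.018], 0.83), ([0.603, 0.28, -0.001], 0.28)]
top board [([0.512, -0.094, 0.002], 0.77)]
side red_top [([0.536, -0.135, 0.14], 0.91), ([0.753, -0.189, -0.002], 0.64)]
side red_doll [([0.6, 0.279, -0.0], 0.67), ([0.533, -0.135, 0.017], 0.58)]
side pass_button_top [([0.679, 0.407, 0.055], 0.63), ([0.601, 0.281, 0.058], 0.54), ([0.558, 0.389, 0.06], 0.53)]
side reject_button_top [([0.436, 0.317, 0.056], 0.67)]
side yellow_doll [([0.478, 0.07, 0.016], 0.74)]
side blue_doll [([0.556, -0.256, 0.011], 0.85), ([0.534, -0.137, 0.018], 0.42)]
side green_doll [([0.513, -0.042, 0.018], 0.6)]
side board [([0.507, -0.095, 0.001], 0.74), ([0.557, -0.255, 0.013], 0.67)]
{'intrinsics': array([[597.44804095,   0.        , 312.21966804],
       [  0.        , 597.44804095, 238.95990441],
       [  0.        ,   0.        ,   1.        ]]), 'eye': array([0.4965218 , 0.10635265, 1.55175975]), 'rotation': array([[ 0.00453058,  0.99678585, -0.07998403],
       [-0.99997785,  0.00490593,  0.00449685],
       [ 0.00487479,  0.07996189,  0.996786  ]])} 0.9 [ 0.09961653 -0.36888323  0.24747749] [[-9.71130231e-01  2.38549935e-01  5.98446352e-05]
 [ 2.38549934e-01  9.71130233e-01 -2.19621663e-05]
 [-6.33560079e-05 -7.05218985e-06 -9.99999998e-01]]
```

View pics/top0.png

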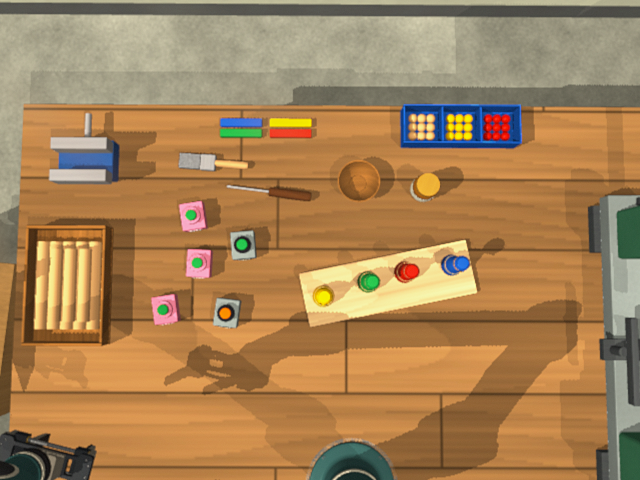

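View pics/side0.png

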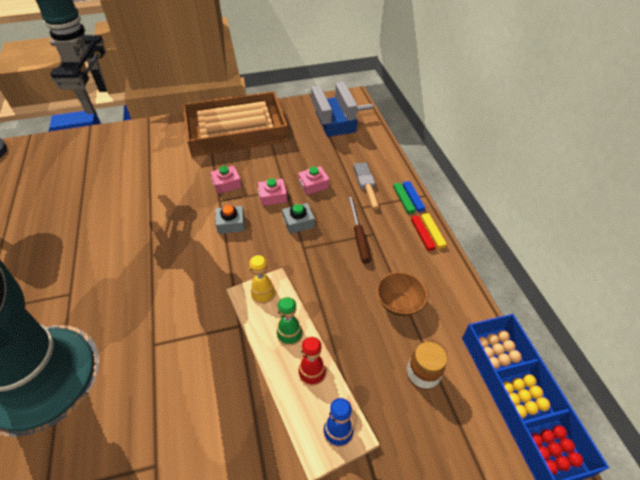

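The top view shows the grey counter with the green button at (242,244), which is about (0.602, 0.281). The orange one is at (227,313), and the three pink look-alikes are at x≈165–198. The red doll is third in the row at (407,271), and the side view agrees with this.

Run:
```python
from station import *
import cv2,numpy as np
effector.grasp(5)
y=np.array([.97,.24,0]);y/=np.linalg.norm(y);z=np.array([0,0,-1.]);R=np.c_[np.cross(y,z),y,z]
if solver.inverse_kinematics([.536,-.136,.25],R) is None: R[:,:2]*=-1
t0=env.sense()["t"];env.reach([.536,-.136,.25],R)
env.pause(.3)
s=env.sense();print(t0,s["t"],s["ee_pos"],s["joint_positions"],s["gripper_width"])
print([np.round(env.sense()["wrist_force"],2) for _ in range(2)])
p,d=viewer.read_camera("wrist");cv2.imwrite("pics/w1.png",p[:,:,::-1])
for n in ("red_top","red_doll"): print(n,[(np.round(r["at"],4),round(r["score"],2)) for r in tip_of("wrist",n)[:3]])
# hat by depth: red pixels projected to the world
i=viewer.camera_info("wrist");K=i["intrinsics"];T=i["T_tool_cam"]
v,u=np.mgrid[:480,:640];P=np.stack([(u-K[0,2])/K[0,0]*d,-(v-K[1,2])/K[1,1]*d,-d],-1)
W=(P@T[:3,:3].T+T[:3,3])@s["tcp_rot"].T+s["ee_pos"]
m=(p[...,0]>110)&(p[...,1]<70)&(p[...,2]<70)&(d>0)&(W[...,2]>.133)&(W[...,2]<.16)&(np.hypot(W[...,0]-.536,W[...,1]+.136)<.04)
q=W[m];print(m.sum(),np.median(q,0),q.min(0),q.max(0), (q.min(0)+q.max(0))/2, np.percentile(q[:,2],[5,50,95]));print(i)
```

```text
2.2417 5.55 [ 0.53605564 -0.13581335  0.24996177] [-0.55812248  0.35674447  0.9430143   1.85001814 -0.3230207   1.09799579
  0.74789239] 0.0006426862030940502
[array([-0.21, -0.17,  0.01]), array([-0.21, -0.17,  0.01])]
red_top [(array([ 0.5365, -0.1335,  0.1413]), 0.95)]
red_doll [(array([ 0.5347, -0.1403,  0.0159]), 0.92)]
1223 [ 0.53706278 -0.13387291  0.13948813] [ 0.51993598 -0.1531362   0.13304294] [ 0.55465807 -0.11759648  0.14236648] [ 0.53729702 -0.13536634  0.13770471] [0.13408212 0.13948813 0.14108227]
{'intrinsics': array([[344.07947639,   0.        , 316.05501185],
       [  0.        , 344.07947639, 243.43034738],
       [  0.        ,   0.        ,   1.        ]]), 'T_tool_cam': array([[ 3.92346470e-04,  9.64889304e-01,  2.62656575e-01,
         7.29237355e-02],
       [ 9.99999916e-01, -3.46718401e-04, -2.20065159e-04,
         2.68911965e-04],
       [-1.21270650e-04,  2.62656640e-01, -9.64889359e-01,
        -1.70519907e-01],
       [ 0.00000000e+00,  0.00000000e+00,  0.00000000e+00,
         1.00000000e+00]])}
```

View pics/w1.png

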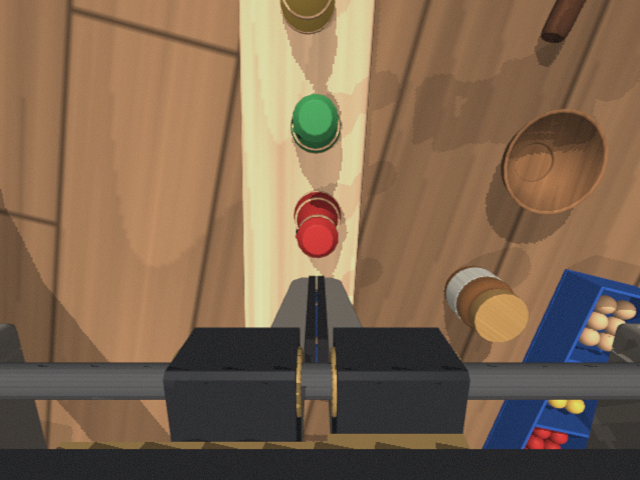

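The wrist view shows the red hat at (317,237), directly ahead of the closed fingertips and clear of the green doll at (316,122). I'll press it step by step against the force reading.

Run:
```python
from station import *
import numpy as np
x,y=.537,-.135
env.movel([x,y,.150],rate=.1);env.pause(.3)
f0=env.sense()["wrist_force"][2];log=[]
z=.145
while z>.1305:
    env.movel([x,y,z],rate=.02);env.pause(.15)
    s=env.sense();f=s["wrist_force"][2]-f0;log.append((round(z,4),round(s["ee_pos"][2],4),round(f,2)))
    if f>3.2: break
    z-=.0015 if f<.5 else .001
print(log,s["t"],s["wrist_force"])
env.movel([x,y,.150],rate=.03);env.movel([x,y,.25],rate=.15);env.pause(.2)
s=env.sense();print(s["t"],s["wrist_force"])
viewer.read_camera("wrist")
for n in ("red_top","red_doll"): print(n,[(np.round(r["at"],4),round(r["score"],2)) for r in tip_of("wrist",n)[:1]])
```

```text
[(0.145, np.float64(0.145), np.float64(0.57)), (0.144, np.float64(0.144), np.float64(1.51)), (0.143, np.float64(0.143), np.float64(1.31)), (0.142, np.float64(0.142), np.float64(0.54)), (0.141, np.float64(0.141), np.float64(1.55)), (0.14, np.float64(0.1401), np.float64(1.3)), (0.139, np.float64(0.1391), np.float64(2.29)), (0.138, np.float64(0.1381), np.float64(2.99)), (0.137, np.float64(0.1371), np.float64(3.51))] 10.9 [ 0.66070248 -0.40739868  2.70418365]
12.5 [-0.41780432 -0.21055094 -0.75717375]
red_top [(array([ 0.5347, -0.1324,  0.1423]), 0.72)]
red_doll [(array([ 0.5336, -0.1389,  0.014 ]), 0.59)]
```

The force offset was noisy, so that press was only about 3–4 mm. I'll repeat it to roughly 6 mm with averaged force readings.

Run:
```python
from station import *
import numpy as np
x,y=.537,-.135
def F():
    a=[]
    for _ in range(6): env.pause(.04);a.append(env.sense()["wrist_force"][2])
    return np.mean(a)
env.movel([x,y,.150],rate=.1);env.pause(.2)
f0=F();print(f0)
for z in (.1375,.136,.135,.134,.133):
    env.movel([x,y,z],rate=.02);f=F()-f0;print(z,round(f,2))
    if f>3.3: break
env.movel([x,y,.150],rate=.03);env.movel([x,y,.25],rate=.15)
s=env.sense();print(s["t"],s["wrist_force"])
# to the green button
p=[.602,.281,.18];env.reach(p,s["tcp_rot"]);env.pause(.2)
import cv2
s=env.sense();print(s["t"],s["ee_pos"])
p,d=viewer.read_camera("wrist");cv2.imwrite("pics/w2.png",p[:,:,::-1])
print([(np.round(r["at"],4),round(r["score"],2)) for r in tip_of("wrist","pass_button_top")])
i=viewer.camera_info("wrist");K=i["intrinsics"];T=i["T_tool_cam"]
v,u=np.mgrid[:480,:640];P=np.stack([(u-K[0,2])/K[0,0]*d,-(v-K[1,2])/K[1,1]*d,-d],-1)
W=(P@T[:3,:3].T+T[:3,3])@s["tcp_rot"].T+s["ee_pos"];q=p.astype(int)
m=(q[...,1]>q[...,0]+40)&(q[...,1]>q[...,2]+40)&(d>0)&(np.hypot(W[...,0]-.602,W[...,1]-.281)<.04)
print(m.sum(),np.median(W[m],0),W[m].min(0),W[m].max(0))
viewer.read_camera("side")
for n in ("red_top","red_doll"): print(n,[(np.round(r["at"],4),round(r["score"],2)) for r in tip_of("side",n)[:2]])
```

```text
0.03237494566976212
0.1375 2.29
0.136 2.59
0.135 3.11
0.134 3.53
18.275 [-0.15413983 -0.65152254  0.981801  ]
20.05 [0.60255713 0.2796935  0.18053123]
[(array([0.6759, 0.4079, 0.0581]), 0.98), (array([0.6002, 0.2797, 0.0572]), 0.8), (array([0.5555, 0.3904, 0.0562]), 0.78)]
757 [0.60421232 0.27909644 0.05820377] [0.59103672 0.26229916 0.0476218 ] [0.61779631 0.29196088 0.06080273]
red_top [(array([ 0.5361, -0.1344,  0.1413]), 0.87)]
red_doll [(array([ 0.533 , -0.1342,  0.0173]), 0.95)]
```

View pics/w2.png

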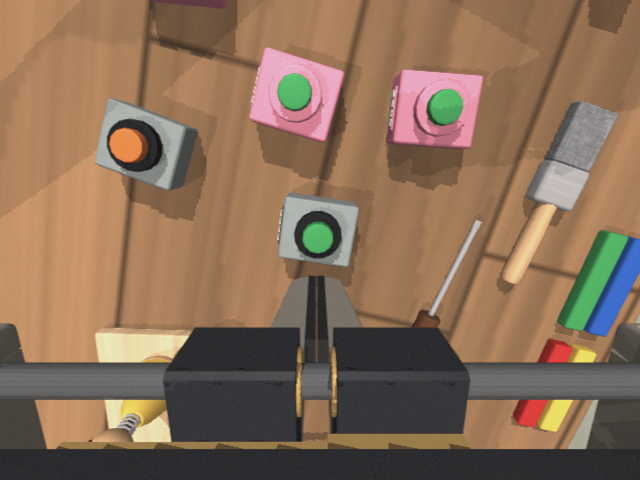

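The red doll is upright and its head is back up. In the wrist view, the green button on the grey counter is at (318,238), in front of the closed fingertips; the pink ones and the orange one are well clear. Now I'll press it.

Run:
```python
from station import *
import numpy as np,cv2
x,y=.603,.2795
def F():
    a=[]
    for _ in range(5): env.pause(.04);a.append(env.sense()["wrist_force"][2])
    return np.mean(a)
env.movel([x,y,.068],rate=.1);env.pause(.2);f0=F()
for z in (.055,.053,.0515,.0505,.0495,.0485,.0475,.0465):
    env.movel([x,y,z],rate=.03);f=F()-f0;print(z,round(env.sense()["ee_pos"][2],4),round(f,2))
    if f>10: break
env.movel([x,y,.068],rate=.04);env.movel([x,y,.22],rate=.15);env.pause(.3)
s=env.sense();print(s["t"],s["wrist_force"])
p,d=viewer.read_camera("side");cv2.imwrite("pics/side2.png",p[:,:,::-1])
for n in ("red_top","pass_button_top","yellow_doll"): print(n,[(np.round(r["at"],4),round(r["score"],2)) for r in tip_of("side",n)[:3]])
```

```text
0.055 0.0553 3.43
0.053 0.0532 4.75
0.0515 0.0524 10.38
25.7167 [-0.38311162 -0.08728437 -0.37661127]
red_top [(array([ 0.5358, -0.1351,  0.1427]), 0.95)]
pass_button_top [(array([0.6783, 0.4089, 0.058 ]), 0.65), (array([0.6027, 0.2773, 0.06  ]), 0.56), (array([0.4363, 0.4719, 0.0557]), 0.47)]
yellow_doll [(array([0.4776, 0.0704, 0.0118]), 0.71)]
```

View pics/side2.png

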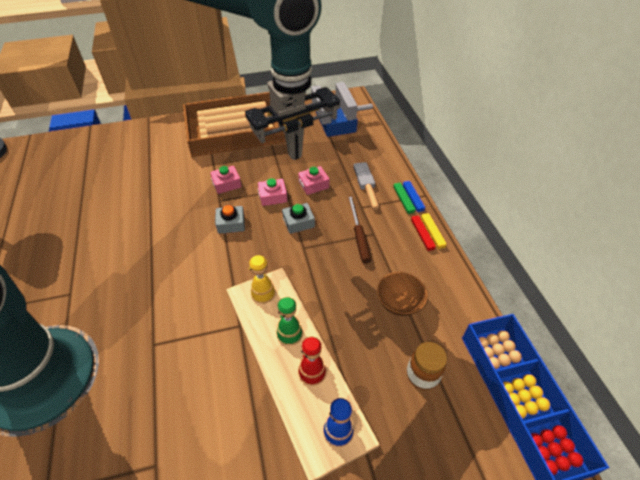

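The button hit its hard stop: force jumped from 4.75 N to 10.4 N after about 6 mm of travel. All four dolls are standing with heads up, both counters look normal, and the gripper is clear above the table near (295,140).

```bash
python3 -c "
from station import *
print(workorder.finish_job())"
```

```text
the job is handed in; nothing more can be done
None
```

I pressed the red doll's head part-way down twice, because the first press reached only about 3–4 mm and the second about 6 mm. It sprang back both times, then I pressed the green button to its stop, let it release, withdrew, and handed the job in at about 26 s of the 43 s limit.

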